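# Hang the slide rack to drain

### The job

First turn the orange swivel hook on the drain stand until it points straight out over the middle of the steel drip tray. Then pick up the slide rack that is full of slides (blue grip), keep it upright, hang it by its wire handle on the hook over the tray, and let go. Leave the empty rack (white grip) standing where it is.

Things in the scene. Friction and masses are not known exactly. Their poses are not given: they have to be found in the camera images.
- drain_stand: Fixed stand: black base plate (215 x 140 x 8 mm), upright steel post (18 mm thick) and a shallow steel drip tray. Origin on the post's axis at table level; x points from the post out along the tray's middle line, z up. Tray: x = 25 to 160 mm, y = -65 to 65 mm, rim 22 mm high. The post carries the orange swivel hook, which turns about the post's axis.
- hook (a joint): Hook angle, rad (-0.8 to 1.9). 0: arm points along the stand's x, over the tray's middle; positive: clockwise from above. Level round arm 8 mm thick, centre line 140 mm above the table; upturned tip with red ball (top at 164 mm) 130 mm from the post's axis; collar 28 mm wide, up to 152 mm. Slightly stiff (1 N at the tip), stays where left; push it, or grip the arm from above.
- loaded_rack: Loose steel rack full of slides, BLUE grip, 0.2 kg, upright. Origin: centre of underside. Basket 70 (x) x 90 (y) x 32 mm high. 6 mm wire handle in the y-z plane: uprights at y = +-43 to z = 80, then a gable with its peak at y = 0, z = 100 mm; open below. Grip block on the peak: 20 (x) x 16 (y) mm, z = 99 to 142. Hung by the peak (either way round), underside is 48 mm above the table.
- empty_rack: Loose steel slide rack of the same shape, size and axes as the full one, but EMPTY and with a WHITE grip; stands upright on the table, to be left alone. Origin: centre of its underside.
Things that resemble listed ones, but are neither listed nor needed, are in the scene too. What is shaped like the loaded_rack but green is not meant.

How it is judged:
On the way:
1. the hook points out over the middle of the tray (within 0.2 rad, about 11 degrees) while the full rack still stands where it was (within 20 mm) (value of joint hook between -0.2 and 0.2 rad and distance of loaded_rack from where it was at the start of the episode below 0.02 m), for 0.2 s.
At the end, for the whole second after the job is handed in: Hook within 0.2 rad of the tray's middle line; full rack hanging on it, released and at rest: underside 36 to 62 mm above the table, centre 40 to 135 mm out from the post's axis and within 40 mm of the middle line, upright within 0.25 rad; empty rack within 30 mm of its start (value of joint hook between -0.2 and 0.2 rad and z of loaded_rack in the frame of drain_stand between 0.036 and 0.062 m and x of loaded_rack in the frame of drain_stand between 0.04 and 0.135 m and y of loaded_rack in the frame of drain_stand between -0.04 and 0.04 m and angle between loaded_rack's own z axis and vertical below 0.25 rad and linear speed of loaded_rack below 0.05 m/s and contact force between loaded_rack and drain_stand above 0.5 N and distance of empty_rack from where it was at the start of the episode below 0.03 m); the robot touches nothing.
It fails at once if the full rack is tipped by more than 0.6 rad (the slides would fall out) (angle between loaded_rack's own z axis and vertical above 0.6 rad).
It fails at once if the empty rack is moved by more than 30 mm or knocked over (distance of empty_rack from where it was at the start of the episode above 0.03 m or angle between empty_rack's own z axis and vertical above 0.4 rad).
It also fails if it takes over 64 s, if anything falls off the work surface, if the arm or the gripper's body presses on something with over 40 N, if the wrist force passes 120 N, or if a joint passes its speed limit or range.

### The arm

A 6-joint arm with a two-finger parallel gripper is mounted at the origin on the work surface. World frame = base frame: x ahead of the robot, y to its left, z up, the work surface at z = 0. Lengths are in m, angles in rad, forces in N, time in s.
With the tool pointing down it reaches from about 0.3 to 0.95 m from the base axis. Payload 3.1 kg.
Tool frame: the origin (TCP) lies at the very end of the fingers, on their centre line; the grasp point (between the pads) lies bot.hold_point_z behind it (bot.hold_point_z is the distance from the TCP to the grasp point, in m); x points along the fingers, y is the direction in which the jaws open and shut, and the axes are right-handed (so a half turn about x gives the same grasp; the last joint's range is limited). The gripper opens to 85 mm and grips with 20 to 120 N. Pads are 22 mm wide; open, the fingers measure 114 mm over their backs; the gripper's body (76 mm by 85 mm) begins 54 mm behind the grasp point. The pads swing forward as they close: fully open they stand 13 mm farther back than shut.
Start: joints at [-1.349, 0.308, 1.634, -0, 1.2, -0.07], TCP at [0.18, -0.599, 0.231] pointing down, gripper open.
Joint ranges: [-3.06, 3.06], [-0.79, 1.96], [0.05, 2.63], [-1.19, 4.34], [0.05, 2.64], [-2.94, 2.94]. Speed limits (rad/s): [2.79, 2.79, 3.14, 3.14, 3.14, 3.14].

### API

Orientations are given as a unit quaternion [w, x, y, z].
In Python, from cell import bot, get_image, get_calibration gives the robot as it stands.
- The arm moves only by the shell command python3 -m inch 'ROWS' [OPENING] [FORCE]. ROWS is a JSON object of lists of equal length, an entry for each row: "translation": the shift along the tool's x, y, z in mm, a list of three; "twist": the turn, a rotation vector about the tool's x, y, z in degrees, a list of three. A call has 1 to 8 rows; each row is the pose to reach, as a shift and turn from the pose measured when the call began, along the tool's axes at that moment; what a row does not reach only later rows make up. A row lasts 1/12 s, in which the tool goes at most 41.7 mm and 7.16 degrees, less where a joint would pass 70% of its speed; a pose out of reach is approached as far as the arm can. A call with a gripper value outside its range is refused whole. OPENING is the finger opening in mm, from 0 to 85.4, set as the call begins (- or left out, the last holds). The fingers move at their own pace and stop on an object; FORCE is the grip in N (left out, the last holds). Time passes only in rows, so rows that repeat a pose let the fingers close. It gives the time, the measured TCP pose, the force and the opening at its end, in the units of the state.
- bot.sense(): the state, without advancing time (a new reading comes with each control period).
- get_image(name): name is "scene" or "top" or "wrist"; returns the picture (420x560x3 uint8, blue, green, red); there is no depth.
- get_calibration(name): a dict with "intrinsics" (3x3 intrinsics, pixels), "dist" ([k1, k2, p1, p2, k3] as OpenCV has them; the pictures are not rectified), "R" (3x3) and "t" (3): a world point X has camera coordinates R X + t. Camera axes: x right, y down, z forward; pixel columns grow to the right and rows downward; lengths in m; the calibration is good to about 2 mm. A picture is of the moment at which its call begins: read the wrist's pose just before it. get_calibration takes no time and is no camera call; for the wrist camera it gives the pose at the moment of the call.
- bot.sign_off(): hands the job in, once; it reports no verdict.
The state is a dict: "time_s": time; "qpos": joint angles; "joint_vel": joint speeds; "tau": joint torques, N m; "position": TCP position; "tool_rot": TCP orientation; "contact_force": force on the tool from outside, world axes, zero at the start; "torque": the same for the moment, N m; "opening": opening from 0.0 (shut) to 1.0 (fully open).
Only numpy, scipy, OpenCV 4.12 (cv2) and the standard library are available. Lean on these libraries where they do the work, as an engineer would, in place of code of your own. Each camera call takes 0.05 s, during which the arm holds its last target.

## Working session

There is one attempt and no reset: what is moved stays moved. The work goes in short steps, Python scripts to look and compute and a shell command to move; the robot and the scene stay as the last step left them, time stands still between calls to the robot, and variables do not carry over. Pictures are saved under pics/ and viewed, and the job is handed in when it is done.

```bash
mkdir -p pics; ls; python3 - <<'E'
from cell import bot,get_image,get_calibration
import cv2
for n in("scene","top","wrist"):
    c=get_calibration(n);print(n,c)
    cv2.imwrite(f"pics/{n}0.png",get_image(n))
print(bot.sense(),bot.hold_point_z)
E
```

```text
pics
scene {'intrinsics': array([[538.97705009,   0.        , 280.19312612],
       [  0.        , 538.97705009, 200.14316866],
       [  0.        ,   0.        ,   1.        ]]), 'dist': array([-0.13182846,  0.        ,  0.        ,  0.        ,  0.        ]), 'R': array([[-0.11958051,  0.99279171,  0.00806944],
       [ 0.76739068,  0.09758206, -0.63371073],
       [-0.6299302 , -0.06958704, -0.77352802]]), 't': array([ 0.1358425, -0.2889275,  1.6094547])}
top {'intrinsics': array([[382.80190608,   0.        , 288.55413795],
       [  0.        , 382.80190608, 214.88055092],
       [  0.        ,   0.        ,   1.        ]]), 'dist': array([0.03359965, 0.        , 0.        , 0.        , 0.        ]), 'R': array([[-0.02240315, -0.99974127, -0.00393524],
       [-0.99208561,  0.02271769, -0.12349106],
       [ 0.12354851,  0.0011375 , -0.99233788]]), 't': array([-0.08423383,  0.46555047,  1.00582038])}
wrist {'intrinsics': array([[295.97111371,   0.        , 281.86688047],
       [  0.        , 295.97111371, 210.87934062],
       [  0.        ,   0.        ,   1.        ]]), 'dist
[... 249 characters left out ...]
66, -0.03446979,  0.37877465])}
{'time_s': 0.15, 'qpos': array([-1.34870449e+00,  3.08846188e-01,  1.63486232e+00, -2.19840186e-05,
        1.19968541e+00, -6.97372283e-02]), 'joint_vel': array([ 0.00173928, -0.00258403, -0.00333429, -0.00038968,  0.00124542,
        0.00036807]), 'tau': array([-2.44626744e-04, -4.15802729e+01, -2.77147865e+01, -1.05121821e-04,
        6.10130082e-03,  1.51340163e-05]), 'position': array([ 0.179622  , -0.59797716,  0.23030039]), 'tool_rot': array([-0.10217973, -0.69953622, -0.10344862,  0.6996476 ]), 'contact_force': array([-0.45008157,  0.03040223, -0.29003645]), 'torque': array([-0.04393794,  0.0705253 ,  0.01773382]), 'opening': 1.0006800471915858} 0.0187
```

View pics/scene0.png

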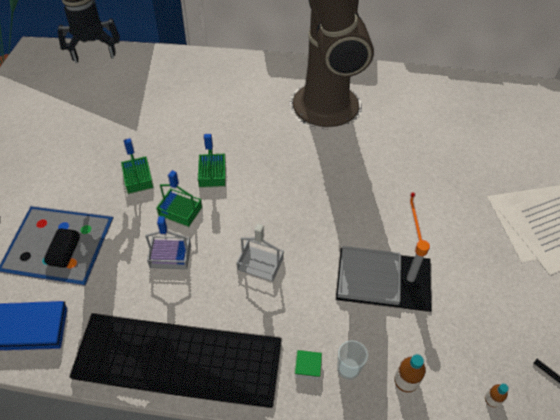

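View pics/top0.png

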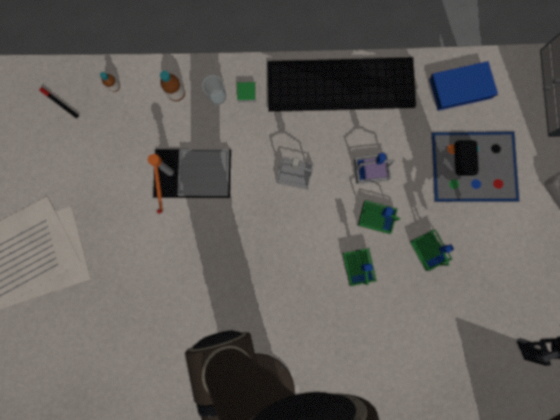

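View pics/wrist0.png

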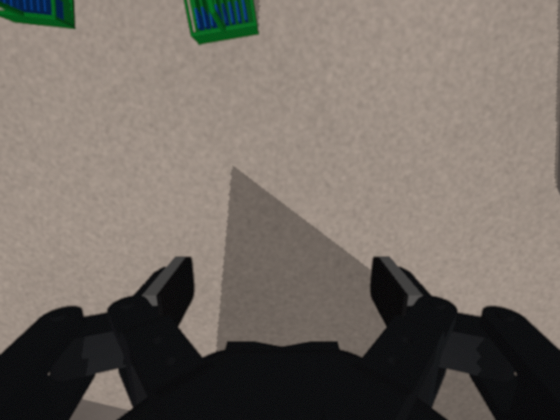

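```bash
python3 - <<'E'
import cv2,numpy as np
s=cv2.imread("pics/scene0.png");t=cv2.imread("pics/top0.png")
def up(i,w,h):return cv2.resize(i,(w,h),interpolation=cv2.INTER_CUBIC)
a=up(s[190:300,100:300],800,440);cv2.imwrite("pics/c1.png",a)
b=up(t[110:220,260:420],800,550);cv2.imwrite("pics/c2.png",b)
c=np.hstack([up(s[180:320,320:450],400,431),up(t[135:225,140:240],400,431)]);cv2.imwrite("pics/c3.png",c)
E
```

```text
(no output)
```

View pics/c1.png

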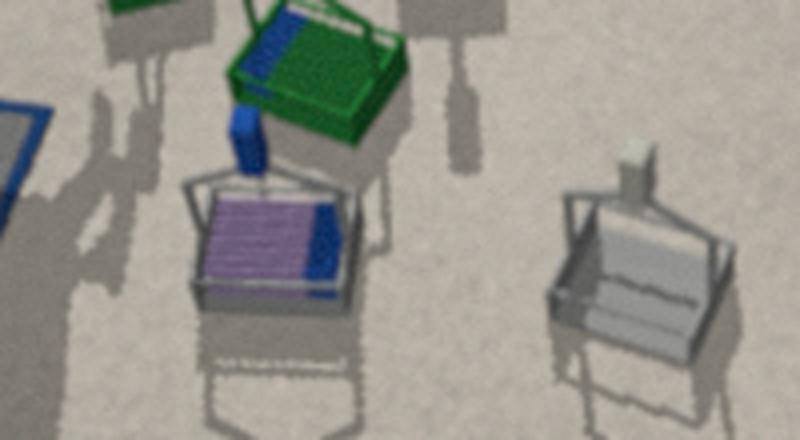

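View pics/c2.png

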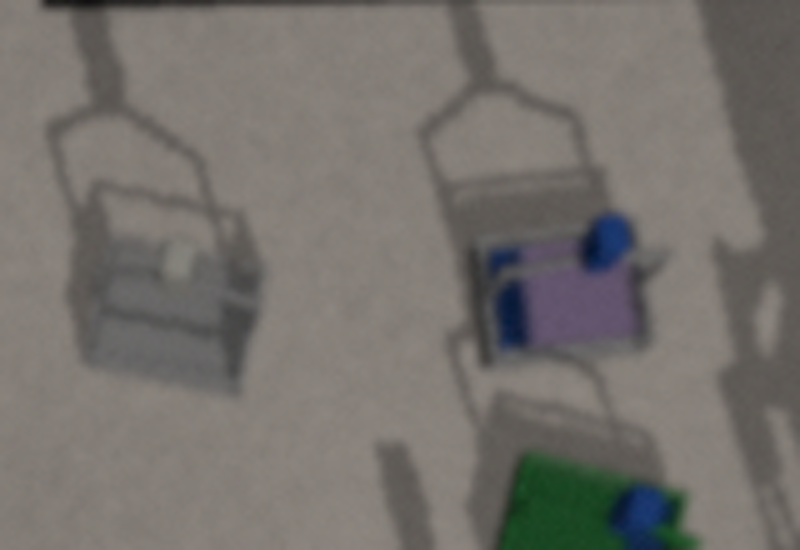

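View pics/c3.png

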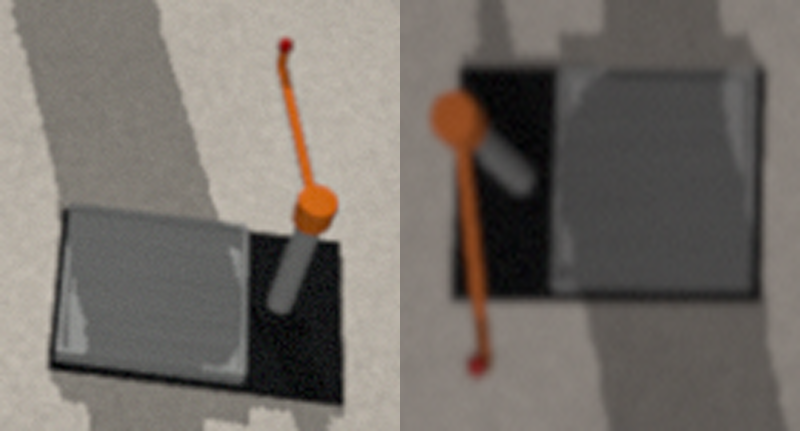

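```bash
cat > h.py <<'E'
import cv2,numpy as np
from cell import bot,get_image,get_calibration
from scipy.spatial.transform import Rotation as Rn
def ray(c,p):
    u=cv2.undistortPoints(np.array([[p]],float),c["intrinsics"],c["dist"])[0,0]
    R=np.array(c["R"]);t=np.array(c["t"])
    d=R.T@np.array([u[0],u[1],1]);return -R.T@t,d/np.linalg.norm(d)
def plane(c,p,z):
    o,d=ray(c,p);return o+d*(z-o[2])/d[2]
def tri(L):
    A=0;b=0;rs=[ray(c,p) for c,p in L]
    for o,d in rs:
        M=np.eye(3)-np.outer(d,d);A=A+M;b=b+M@o
    X=np.linalg.solve(A,b)
    return X,[round(1000*float(np.linalg.norm((np.eye(3)-np.outer(d,d))@(X-o))),1) for o,d in rs]
def blobs(m,mn=8):
    n,l,s,ce=cv2.connectedComponentsWithStats(m.astype(np.uint8))
    return [(ce[i].round(1).tolist(),s[i].tolist()) for i in range(1,n) if s[i,4]>=mn]
def proj(c,X):
    return cv2.projectPoints(np.array([X],float),cv2.Rodrigues(np.array(c["R"]))[0],np.array(c["t"]),c["intrinsics"],c["dist"])[0][0,0]
def toolR():
    q=bot.sense()["tool_rot"];return Rn.from_quat([q[1],q[2],q[3],q[0]])
def rel(target,yaw=None):
    """mm shift in current tool axes to world TCP target; yaw of tool y axis (world, mod pi) -> twist deg about tool x, levelled"""
    s=bot.sense();R=toolR();sh=R.as_matrix().T@(np.array(target)-s["position"])*1000
    M=R.as_matrix();y=np.arctan2(M[1,1],M[0,1])
    out=[sh.round(1).tolist()]
    if yaw is not None:
        best=None
        for k in(-1,0,1):
            yy=yaw+k*np.pi
            Y=np.array([np.cos(yy),np.sin(yy),0]);X=np.array([0,0,-1.]);Z=np.cross(X,Y)
            w=(R.inv()*Rn.from_matrix(np.stack([X,Y,Z],1))).as_rotvec(degrees=True)
            out.append((k,w.round(1).tolist()))
    return out
def hsv(i):
    return cv2.split(cv2.cvtColor(i,cv2.COLOR_BGR2HSV).astype(int).astype(np.uint8)) 
E
python3 - <<'E'
from h import *
s=cv2.imread("pics/scene0.png");t=cv2.imread("pics/top0.png")
for n,i in(("s",s),("t",t)):
    h,S,v=[a.astype(int) for a in hsv(i)]
    print(n,"orange",blobs((h>=5)&(h<=14)&(S>180)&(v>80)))
    print(n,"red",blobs(((h<=3)|(h>=176))&(S>150)&(v>60),4))
    print(n,"blue",blobs((h>=108)&(h<=125)&(S>170)&(v>60)))
M=toolR().as_matrix();print(M.round(3))
E
```

```text
s orange [([419.7, 237.7], [411, 196, 18, 60, 228]), ([71.4, 263.2], [67, 259, 9, 9, 55]), ([409.5, 371.1], [400, 358, 22, 24, 228]), ([496.7, 393.4], [491, 385, 16, 16, 88])]
s red [([412.2, 194.3], [411, 193, 3, 4, 9]), ([41.4, 223.2], [37, 220, 10, 8, 62])]
s blue [([38.1, 16.1], [35, 15, 8, 5, 14]), ([118.4, 23.6], [117, 21, 4, 6, 8]), ([46.1, 24.0], [44, 23, 6, 3, 9]), ([50.6, 26.3], [48, 24, 5, 5, 9]), ([207.8, 141.0], [205, 135, 7, 14, 69]), ([128.5, 145.7], [125, 139, 8, 15, 68]), ([172.9, 178.6], [169, 171, 9, 16, 81]), ([168.0, 200.2], [162, 193, 13, 16, 59]), ([161.8, 224.6], [158, 217, 8, 16, 92]), ([63.3, 225.7], [59, 223, 9, 7, 47]), ([180.6, 251.2], [177, 242, 8, 18, 89]), ([29.6, 323.7], [0, 302, 64, 48, 2533]), ([55.1, 337.2], [35, 310, 31, 38, 106])]
t orange [([109.4, 81.7], [106, 79, 7, 6, 18]), ([170.5, 85.6], [165, 80, 12, 11, 74]), ([450.8, 148.9], [448, 145, 6, 8, 30]), ([156.1, 172.0], [149, 154, 12, 44, 209])]
t red [([44.4, 91.3], [41, 88, 8, 8, 30]), ([497.8, 183.4], [494, 180, 9, 8, 60]), ([158.8, 210.8], [158, 210, 3, 3, 6])]
t blue [([464.0, 84.9], [433, 63, 63, 45, 1946]), ([381.1, 158.0], [378, 154, 7, 9, 44]), ([361.3, 174.5], [360, 171, 3, 7, 11]), ([475.7, 183.6], [472, 180, 8, 8, 41]), ([387.7, 213.2], [384, 208, 9, 14, 66]), ([447.6, 248.4], [444, 246, 8, 6, 32]), ([441.0, 257.6], [440, 256, 3, 5, 10]), ([433.2, 261.4], [428, 259, 11, 6, 39]), ([367.3, 267.1], [364, 265, 8, 5, 36])]
[[-0.     0.288 -0.958]
 [ 0.002 -0.958 -0.288]
 [-1.    -0.002 -0.   ]]
```

```bash
python3 - <<'E'
from h import *
S=get_calibration("scene");T=get_calibration("top")
for n,a,b in(("ball",(412.2,194.8),(158.8,210.8)),("collar",(422.7,246),(155,160)),("grip",(161.8,224.6),(381.1,158)),("white",(258.8,229.5),(295.5,162)),("gA",(172.9,178.6),(387.7,213.2))):
    print(n,[x for x in tri([(S,a),(T,b)])])
for p in((341.5,247.3),(430.5,258.6),(431.2,310.6),(336.3,300.2)):print("S",plane(S,p,.008)[:2].round(4))
for p in((155.5,148.8),(231.2,148.8),(230,197),(153.8,197)):print("T",plane(T,p,.008)[:2].round(4))
# basket rim corners loaded in top crop (x5): z=.032
for p in((478,240),(640,225),(648,345),(487,362)):print("B",plane(T,(260+p[0]/5,110+p[1]/5),.032)[:2].round(4))
E
```

```text
ball [array([0.46421884, 0.21129711, 0.15733253]), [0.1, 0.1]]
collar [array([0.59112819, 0.22947975, 0.14411494]), [2.3, 2.3]]
grip [array([ 0.58905314, -0.3275483 ,  0.12315518]), [0.9, 0.9]]
white [array([ 0.5817881 , -0.11438319,  0.13222709]), [0.6, 0.6]]
gA [array([ 0.450863  , -0.33794189,  0.1180292 ]), [0.9, 0.9]]
S [0.5193 0.0717]
S [0.5263 0.2825]
S [0.6643 0.2775]
S [0.6621 0.0675]
T [0.6615 0.2745]
T [0.6571 0.0624]
T [0.5198 0.0664]
T [0.5244 0.2767]
B [ 0.6158 -0.2818]
B [ 0.6219 -0.3705]
B [ 0.555  -0.3713]
B [ 0.5477 -0.2838]
```

```bash
python3 - <<'E'
from h import *
print(rel((.48,.213,.30),np.radians(-82)))
E
```

```text
[[-68.4, -690.4, -521.0], (-1, [-171.3, -0.2, 0.0]), (0, [8.7, 0.0, 0.1]), (1, [-171.3, -0.2, 0.0])]
```

```bash
python3 -m inch '{"translation":[[-40,-10,-5],[-68,-40,-30],[-68,-72,-54],[-68,-104,-78],[-68,-136,-102],[-68,-168,-126],[-68,-200,-150],[-68,-232,-175]],"twist":[[0,0,0],[0,0,0],[1,0,0],[2,0,0],[3,0,0],[4,0,0],[6,0,0],[8.7,0,0]]}' 20 40
python3 - <<'E'
from h import *
print(rel((.48,.213,.30),np.radians(-82)))
E
```

```text
time_s: 0.82
position: [0.2805, -0.3235, 0.2985]
tool_rot: [-0.048, -0.705, -0.049, 0.706]
contact_force: [1.0, 0.6, -0.3]
opening: 0.228
[[-0.5, -504.2, -271.0], (-1, [179.9, 0.2, -0.0]), (0, [-0.1, 0.0, 0.1]), (1, [179.9, 0.2, -0.0])]
```

```bash
python3 -m inch '{"translation":[[0,-35,-19],[0,-71,-38],[0,-106,-57],[0,-142,-76],[0,-177,-95],[0,-213,-114],[0,-248,-133],[0,-284,-152]],"twist":[[0,0,0],[0,0,0],[0,0,0],[0,0,0],[0,0,0],[0,0,0],[0,0,0],[0,0,0]]}'
python3 -m inch '{"translation":[[0,-35,-19],[0,-71,-38],[0,-106,-57],[0,-142,-76],[0,-177,-95],[0,-217,-117],[0,-220,-119],[0,-220,-119]],"twist":[[0,0,0],[0,0,0],[0,0,0],[0,0,0],[0,0,0],[0,0,0],[0,0,0],[0,0,0]]}'
python3 - <<'E'
from h import *
print(rel((.48,.213,.30),np.radians(-82)))
cv2.imwrite("pics/w1.png",get_image("wrist"))
E
```

```text
time_s: 1.48
position: [0.3922, -0.0194, 0.2991]
tool_rot: [0.048, 0.706, 0.049, -0.705]
contact_force: [0.8, -0.7, -0.4]
opening: 0.235
time_s: 2.15
position: [0.4802, 0.217, 0.2988]
tool_rot: [-0.049, -0.705, -0.05, 0.705]
contact_force: [0.1, -0.4, -0.5]
opening: 0.237
[[-1.2, 3.9, 0.8], (-1, [-179.9, -0.1, 0.0]), (0, [0.1, 0.0, 0.1]), (1, [-179.9, -0.1, 0.0])]
```

View pics/w1.png

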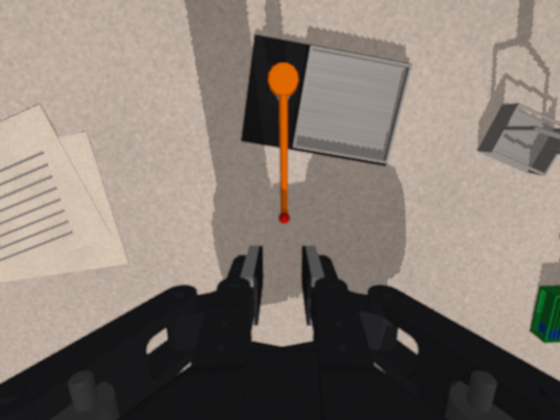

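```bash
python3 - <<'E'
from h import *
c=get_calibration("wrist");T=get_calibration("top");S=get_calibration("scene")
i=cv2.imread("pics/w1.png");h,s,v=[a.astype(int) for a in hsv(i)]
m=(h>=5)&(h<=14)&(s>180)&(v>60);print(blobs(m))
o=cv2.morphologyEx(m.astype(np.uint8),cv2.MORPH_OPEN,np.ones((13,13)));print(blobs(o>0))
r=blobs(((h<=3)|(h>=177))&(s>150)&(v>60));print(r)
cc=blobs(o>0)[0][0]
print("collar",plane(c,cc,.150), tri([(c,cc),(T,(155,160)),(S,(422.7,246))]))
print("ball",plane(c,r[0][0],.16),tri([(c,r[0][0]),(T,(158.8,210.8)),(S,(412.2,194.8))]))
for p in((311,47),(409,66),(388,163)):print("tray",plane(c,p,.022)[:2].round(4))
for p in((257,36),(242,141)):print("plate",plane(c,p,.008)[:2].round(4))
E
```

```text
[([283.1, 112.9], [267, 62, 33, 152, 1801])]
[([282.7, 79.0], [268, 63, 30, 33, 869])]
[([284.0, 218.1], [279, 214, 11, 10, 85])]
collar [0.59060194 0.23139069 0.15      ] (array([0.59124129, 0.23026557, 0.14363586]), [1.3, 2.9, 1.8])
ball [0.4625348  0.21185914 0.16      ] (array([0.46330005, 0.21147288, 0.1573535 ]), [1.5, 1.0, 0.7])
tray [0.6528 0.2033]
tray [0.6492 0.0732]
tray [0.5223 0.0713]
plate [0.6594 0.275 ]
plate [0.5226 0.2801]
```

```bash
python3 - <<'E'
from h import *
print(rel((.4966,.2169,.124),np.radians(-81.45)))
E
```

```text
[[174.7, 0.8, -17.3], (-1, [179.4, 0.0, -0.1]), (0, [-0.6, 0.1, 0.0]), (1, [179.4, 0.0, -0.1])]
```

```bash
python3 -m inch '{"translation":[[20,1,-17],[50,1,-17],[80,1,-17],[110,1,-17],[140,1,-17],[165,1,-17],[175,1,-17],[175,1,-17]],"twist":[[-0.6,0,0],[-0.6,0,0],[-0.6,0,0],[-0.6,0,0],[-0.6,0,0],[-0.6,0,0],[-0.6,0,0],[-0.6,0,0]]}'
python3 - <<'E'
from h import *
cv2.imwrite("pics/w2.png",get_image("wrist"))
C=np.array([.5905,.231]);s=bot.sense();print(s["position"])
M=toolR().as_matrix();p0=s["position"]
for k in range(1,17):
    a=np.radians(-171.45+ 5.03*k)
    P=np.array([*(C+.095*np.array([np.cos(a),np.sin(a)])),.124])
    print(k,(M.T@(P-p0)*1000).round(1),-5.03*k)
E
```

```text
time_s: 2.87
position: [0.4934, 0.2141, 0.121]
tool_rot: [-0.053, -0.702, -0.052, 0.708]
contact_force: [-0.6, 0.2, 0.2]
opening: 0.234
[0.49531698 0.21498188 0.12313057]
1 [-0.9  6.6 -1.9] -5.03
2 [-0.9 14.9 -3. ] -10.06
3 [-0.9 23.  -4.8] -15.09
4 [-0.9 31.  -7.3] -20.12
5 [ -0.9  38.7 -10.5] -25.150000000000002
6 [ -0.9  46.1 -14.4] -30.18
7 [ -0.9  53.1 -18.9] -35.21
8 [ -0.9  59.7 -24. ] -40.24
9 [ -1.   65.8 -29.7] -45.27
10 [ -1.   71.4 -35.9] -50.300000000000004
11 [ -1.   76.4 -42.5] -55.330000000000005
12 [ -1.   80.8 -49.6] -60.36
13 [ -1.1  84.6 -57. ] -65.39
14 [ -1.1  87.8 -64.7] -70.42
15 [ -1.1  90.2 -72.7] -75.45
16 [ -1.2  91.9 -80.9] -80.48
```

View pics/w2.png

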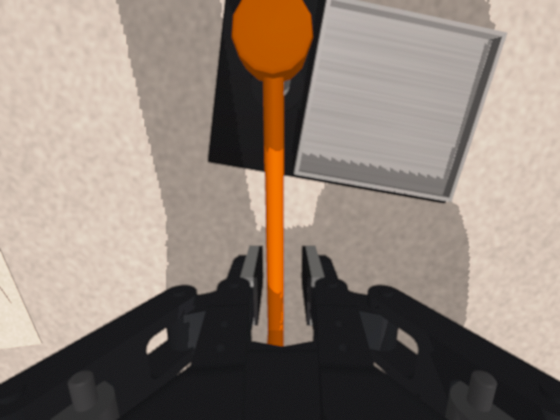

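```bash
python3 -m inch '{"translation":[[-1,7,-2],[-1,15,-3],[-1,23,-5],[-1,31,-7],[-1,39,-10.5],[-1,46,-14.5],[-1,53,-19],[-1,60,-24]],"twist":[[-5,0,0],[-10,0,0],[-15,0,0],[-20,0,0],[-25,0,0],[-30,0,0],[-35,0,0],[-40,0,0]]}'
python3 - <<'E'
from h import *
C=np.array([.5905,.231]);s=bot.sense();print(s["contact_force"])
M=toolR().as_matrix();p0=s["position"]
y0=np.degrees(np.arctan2(M[1,1],M[0,1]));print(y0)
for k in range(1,9):
    d=-91.3-90+180 # final yaw
    yaw=y0+(d+3-y0)*k/8;a=np.radians(yaw-90)
    P=np.array([*(C+.095*np.array([np.cos(a),np.sin(a)])),.124])
    print(k,(M.T@(P-p0)*1000).round(1),y0-yaw)
E
```

```text
time_s: 3.58
position: [0.5297, 0.1593, 0.127]
tool_rot: [0.291, 0.644, 0.292, -0.644]
contact_force: [-0.1, 2.3, -1.3]
opening: 0.235
[-0.06270363  2.32116655 -1.31976153]
-41.2946937720342
1 [3.  7.2 0.6] -5.374336721504271
2 [ 3.  16.1 -0.6] -10.748673443008549
3 [ 3.  24.7 -2.7] -16.12301016451282
4 [ 3.  33.2 -5.6] -21.497346886017095
5 [ 3.  41.3 -9.2] -26.87168360752137
6 [  3.   49.  -13.6] -32.24602032902564
7 [  3.   56.3 -18.7] -37.62035705052992
8 [  3.   63.1 -24.5] -42.99469377203419
```

```bash
python3 -m inch '{"translation":[[2,7,0],[3,16,-0.5],[3,25,-2.5],[3,33,-5.5],[3,41,-9],[3,49,-13.5],[3,56,-18.5],[3,63,-24.5]],"twist":[[-5.4,0,0],[-10.8,0,0],[-16.1,0,0],[-21.5,0,0],[-26.9,0,0],[-32.2,0,0],[-37.6,0,0],[-43,0,0]]}'
python3 -m inch '{"translation":[[0,0,0],[0,0,0]],"twist":[[0,0,0],[0,0,0]]}'
python3 - <<'E'
from h import *
M=toolR().as_matrix();print(bot.sense()["contact_force"],np.degrees(np.arctan2(M[1,1],M[0,1])))
cv2.imwrite("pics/w3.png",get_image("wrist"));cv2.imwrite("pics/t3.png",get_image("top"))
c=get_calibration("wrist");i=cv2.imread("pics/w3.png");h,s,v=[a.astype(int) for a in hsv(i)]
m=(h>=5)&(h<=14)&(s>180)&(v>60);print(blobs(m))
T=get_calibration("top");i=cv2.imread("pics/t3.png");h,s,v=[a.astype(int) for a in hsv(i)]
print(blobs((h>=5)&(h<=14)&(s>180)&(v>80)))
E
```

```text
time_s: 4.25
position: [0.5946, 0.1359, 0.1269]
tool_rot: [0.509, 0.493, 0.508, -0.49]
contact_force: [-1.0, 0.3, 0.2]
opening: 0.234
time_s: 4.42
position: [0.5965, 0.1356, 0.1297]
tool_rot: [0.509, 0.495, 0.506, -0.49]
contact_force: [0.5, -0.3, -0.2]
opening: 0.232
[ 0.51044893 -0.33526735 -0.2038408 ] 1.7656724844219676
[([275.8, 171.2], [238, 7, 76, 337, 3871]), ([299.0, 59.9], [296, 51, 7, 17, 42]), ([524.0, 117.4], [517, 91, 22, 53, 207]), ([266.0, 156.5], [266, 137, 1, 40, 40]), ([265.0, 209.4], [265, 189, 2, 42, 43]), ([263.0, 300.5], [263, 295, 1, 12, 12])]
[([451.2, 148.8], [449, 146, 5, 7, 31])]
```

View pics/w3.png

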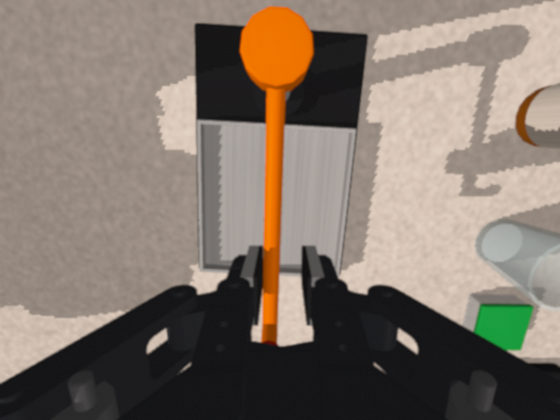

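```bash
python3 - <<'E'
from h import *
c=get_calibration("wrist");i=cv2.imread("pics/w3.png");h,s,v=[a.astype(int) for a in hsv(i)]
m=(h>=5)&(h<=14)&(s>150)&(v>60)
P=[]
for r in range(110,340,10):
    x=np.flatnonzero(m[r,240:320])+240
    P.append(plane(c,(x.mean(),r),.142)[:2])
P=np.array(P);print(P[[0,-1]].round(4))
d=np.polyfit(P[:,1],P[:,0],1);print("arm yaw",np.degrees(np.arctan2(-1,-d[0])),"x at post y",np.polyval(d,.231))
for p in((196,122),(355,127),(199,269),(341,272)):print(plane(c,p,.022)[:2].round(4))
for p in((196,24),(366,35)):print(plane(c,p,.008)[:2].round(4))
E
```

```text
[[0.5915 0.2117]
 [0.5901 0.1051]]
arm yaw -90.66026725939184 x at post y 0.5920028021530404
[0.5247 0.208 ]
[0.6538 0.2083]
[0.5219 0.0777]
[0.6534 0.0787]
[0.5238 0.2831]
[0.6593 0.2799]
```

```bash
python3 -m inch '{"translation":[[0,-3,0],[0,-5,0],[-35,-5,0],[-70,-5,0],[-105,-5,0],[-140,-5,0],[-165,-5,0],[-170,-5,0]],"twist":[[0,0,0],[0,0,0],[0,0,0],[0,0,0],[0,0,0],[0,0,0],[0,0,0],[0,0,0]]}'
python3 - <<'E'
from h import *
print(rel((.50,-.327,.30),np.radians(-87)))
E
```

```text
time_s: 5.18
position: [0.5921, 0.1358, 0.3055]
tool_rot: [0.511, 0.497, 0.504, -0.487]
contact_force: [0.5, 0.3, 1.0]
opening: 0.234
[[2.2, -106.5, 459.7], (-1, [-91.2, 0.6, -0.9]), (0, [88.8, -0.9, -0.6]), (1, [-91.2, 0.6, -0.9])]
```

```bash
python3 -m inch '{"translation":[[0,-8,36],[0,-17,73],[0,-25,109],[0,-34,146],[0,-42,182],[0,-51,219],[0,-59,255],[0,-68,292]],"twist":[[7,0,0],[14,0,0],[21,0,0],[28,0,0],[35,0,0],[42,0,0],[49,0,0],[56,0,0]]}' 50
python3 - <<'E'
from h import *
print(rel((.50,-.327,.30),np.radians(-87)))
E
```

```text
time_s: 5.85
position: [0.5318, -0.1593, 0.3021]
tool_rot: [0.215, 0.679, 0.215, -0.668]
contact_force: [1.1, -0.5, -0.3]
opening: 0.586
[[0.9, 118.2, 123.1], (-1, [-147.6, 0.1, -1.2]), (0, [32.4, -0.9, -0.0]), (1, [-147.6, 0.1, -1.2])]
```

```bash
python3 -m inch '{"translation":[[0,25,25],[0,50,50],[0,75,75],[0,100,100],[1,118,123],[1,118,123],[1,118,123]],"twist":[[6,0,0],[12,0,0],[18,0,0],[24,0,0],[30,-0.9,0],[32.4,-0.9,0],[32.4,-0.9,0]]}'
python3 - <<'E'
from h import *
print(rel((.50,-.327,.30),np.radians(-87)))
cv2.imwrite("pics/w4.png",get_image("wrist"))
c=get_calibration("wrist");i=cv2.imread("pics/w4.png");h,s,v=[a.astype(int) for a in hsv(i)]
print(blobs((h>=108)&(h<=125)&(s>170)&(v>60)))
np.save("w4R.npy",c["R"]);np.save("w4t.npy",c["t"])
E
```

```text
time_s: 6.43
position: [0.4985, -0.3278, 0.298]
tool_rot: [-0.017, -0.706, -0.018, 0.708]
contact_force: [0.6, 0.1, -0.5]
opening: 0.585
[[-2.0, -0.7, -1.5], (-1, [179.8, 0.1, -0.2]), (0, [-0.2, 0.1, 0.1]), (1, [179.8, 0.1, -0.2])]
[([261.3, 92.9], [256, 92, 11, 2, 12]), ([284.7, 104.1], [278, 95, 15, 21, 217]), ([477.9, 155.2], [470, 148, 17, 17, 92]), ([304.9, 211.9], [298, 199, 16, 26, 142]), ([286.5, 231.0], [279, 219, 16, 26, 210]), ([236.3, 329.0], [228, 315, 18, 27, 266])]
```

View pics/w4.png

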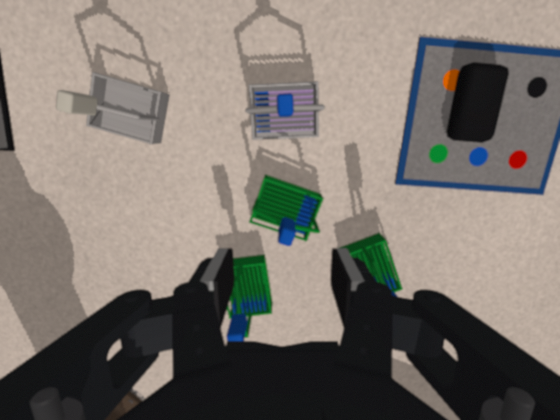

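```bash
python3 - <<'E'
from h import *
i=cv2.imread("pics/w4.png")
cv2.imwrite("pics/c4.png",cv2.resize(i[65:155,230:340],(770,630)[:2],interpolation=cv2.INTER_CUBIC)[:600])
c=get_calibration("wrist");T=get_calibration("top");S=get_calibration("scene")
print("cam",-np.array(c["R"]).T@c["t"])
print(tri([(c,(284.7,104.1)),(T,(381.1,158)),(S,(161.8,224.6))]))
print(plane(c,(284.7,104.1),.135))
E
```

```text
cam [ 0.56645004 -0.32210236  0.44098386]
(array([ 0.59005475, -0.32565458,  0.1253281 ]), [2.7, 2.7, 0.6])
[ 0.590332   -0.32312966  0.135     ]
```

View pics/c4.png

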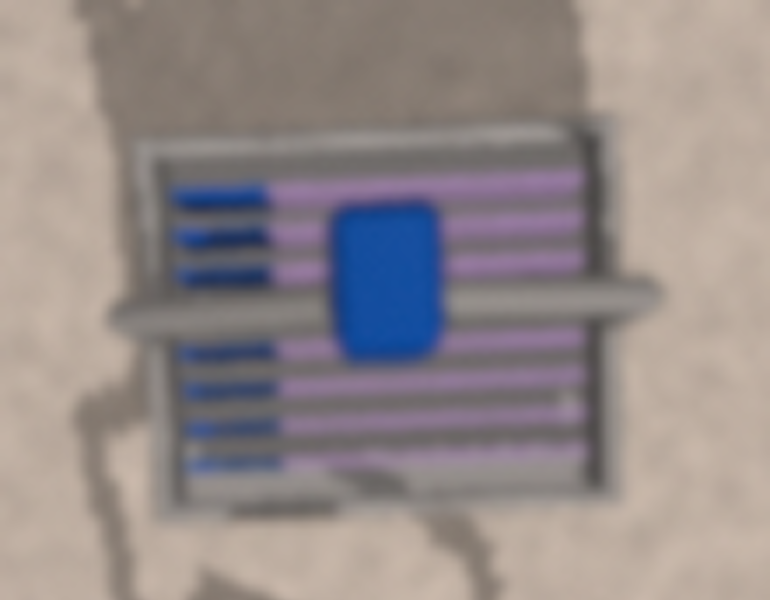

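```bash
python3 - <<'E'
from h import *
c=get_calibration("wrist")
f=lambda p,z:plane(c,(230+p[0]/7,65+p[1]/7),z)[:2]
a,b=f((118,318),.08),f((650,296),.08);d=b-a
print("handle",a,b,(a+b)/2,np.degrees(np.arctan2(d[1],d[0])),np.linalg.norm(d))
K=[f(p,.032) for p in((140,145),(608,128),(615,492),(160,510))]
print("basket",np.round(K,4),np.mean(K,0).round(4))
for p,q in((0,1),(3,2),(0,3),(1,2)):
    d=K[q]-K[p];print(np.degrees(np.arctan2(d[1],d[0])),np.linalg.norm(d))
print("top",f((386,282),.138))
print(f((332,282),.142),f((441,282),.142))
E
```

```text
handle [ 0.58537496 -0.27988952] [ 0.59352898 -0.36755775] [ 0.58945197 -0.32372363] -84.68620859052153 0.08804661464410288
basket [[ 0.6184 -0.2776]
 [ 0.6259 -0.3633]
 [ 0.5613 -0.3701]
 [ 0.5532 -0.2831]] [ 0.5897 -0.3235]
-85.00490124075813 0.08603311253363777
-84.72890862001238 0.08729525931539885
-175.1456081211433 0.0654204640247611
-174.0349511320403 0.06500908395737
top [ 0.58903432 -0.32360869]
[ 0.58834342 -0.31622531] [ 0.58913841 -0.33108817]
```

```bash
python3 - <<'E'
from h import *
print(rel((.5893,-.324,.110),np.radians(-84.8)))
E
```

```text
[[188.1, 2.3, -90.7], (-1, [177.8, 0.1, -0.1]), (0, [-2.2, 0.1, 0.1]), (1, [177.8, 0.1, -0.1])]
```

```bash
python3 -m inch '{"translation":[[0,1,-35],[0,2,-70],[20,2.3,-90],[55,2.3,-91],[85,2.3,-91],[105,2.3,-91],[115,2.3,-91],[115,2.3,-91]],"twist":[[0,0,0],[-1,0,0],[-2.2,0,0],[-2.2,0,0],[-2.2,0,0],[-2.2,0,0],[-2.2,0,0],[-2.2,0,0]]}' 50
python3 - <<'E'
from h import *
print(rel((.5893,-.324,.110),np.radians(-84.8)))
cv2.imwrite("pics/w5.png",get_image("wrist"))
E
```

```text
time_s: 7.15
position: [0.5878, -0.3214, 0.179]
tool_rot: [-0.031, -0.704, -0.035, 0.709]
contact_force: [-0.6, -0.4, -0.3]
opening: 0.582
[[69.0, 3.2, -1.8], (-1, [-179.9, -0.6, 0.6]), (0, [0.1, 0.4, 0.4]), (1, [-179.9, -0.6, 0.6])]
```

View pics/w5.png

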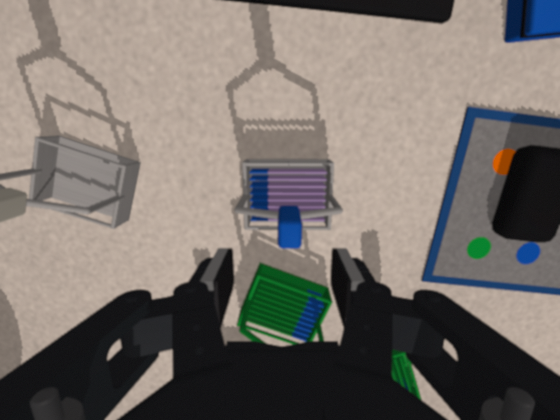

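```bash
python3 - <<'E'
from h import *
c=get_calibration("wrist");i=cv2.imread("pics/w5.png");h,s,v=[a.astype(int) for a in hsv(i)]
B=[b for b in blobs((h>=105)&(h<=125)&(s>150)&(v>40)) if 270<b[0][0]<310 and 190<b[0][1]<260];print(B)
print(plane(c,(289.5,240),.142),plane(c,(289,210),.105))
print(rel((.5893,-.324,.110),np.radians(-84.8)))
E
```

```text
[([289.3, 226.9], [279, 206, 22, 42, 860])]
[ 0.58688986 -0.3264901   0.142     ] [ 0.59714192 -0.32585773  0.105     ]
[[71.7, 1.7, -0.3], (-1, [-179.9, -0.3, 0.3]), (0, [0.1, 0.2, 0.2]), (1, [-179.9, -0.3, 0.3])]
```

```bash
python3 -m inch '{"translation":[[20,3,0],[40,3,0],[55,3,0],[65,3,0],[71,3,0],[71,3,0],[71,3,0]],"twist":[[0,0.2,0.2],[0,0.2,0.2],[0,0.2,0.2],[0,0.2,0.2],[0,0.2,0.2],[0,0.2,0.2],[0,0.2,0.2]]}' 
python3 - <<'E'
from h import *
print(bot.sense()["contact_force"],rel((.5893,-.325,.110),np.radians(-84.8)))
cv2.imwrite("pics/w6.png",get_image("wrist"))
E
```

```text
time_s: 7.78
position: [0.5899, -0.3258, 0.112]
tool_rot: [0.033, 0.707, 0.032, -0.706]
contact_force: [-0.7, 0.1, 0.2]
opening: 0.585
[-0.72896405  0.08657193  0.2217426 ] [[2.0, -0.8, 0.6], (-1, [-179.9, 0.1, -0.1]), (0, [0.1, -0.1, -0.1]), (1, [-179.9, 0.1, -0.1])]
```

View pics/w6.png

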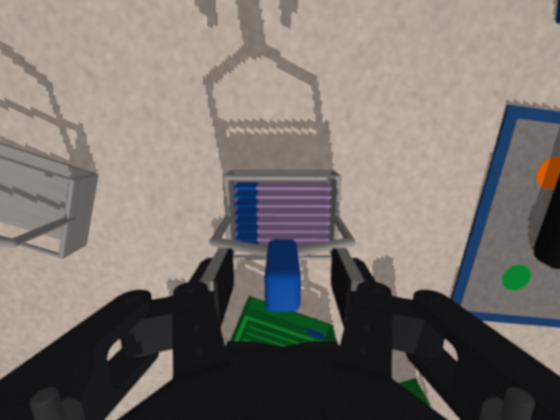

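```bash
python3 -m inch '{"translation":[[1,0,0],[1,0,0],[1,0,0],[1,0,0],[1,0,0],[1,0,0],[1,0,0],[1,0,0]],"twist":[[0,0,0],[0,0,0],[0,0,0],[0,0,0],[0,0,0],[0,0,0],[0,0,0],[0,0,0]]}' 0 70
python3 -m inch '{"translation":[[-10,0,0],[-20,0,0],[-30,0,0],[-30,0,0],[-30,0,0]],"twist":[[0,0,0],[0,0,0],[0,0,0],[0,0,0],[0,0,0]]}'
python3 - <<'E'
from h import *
print(bot.sense()["contact_force"])
cv2.imwrite("pics/w7.png",get_image("wrist"))
E
```

```text
time_s: 8.5
position: [0.5909, -0.3259, 0.1126]
tool_rot: [0.033, 0.708, 0.032, -0.705]
contact_force: [-0.3, 2.4, 6.0]
opening: 0.175
time_s: 8.92
position: [0.5915, -0.3265, 0.1439]
tool_rot: [0.034, 0.708, 0.031, -0.704]
contact_force: [0.6, 0.3, -2.4]
opening: 0.174
[ 0.57104121  0.29276983 -2.44409765]
```

View pics/w7.png

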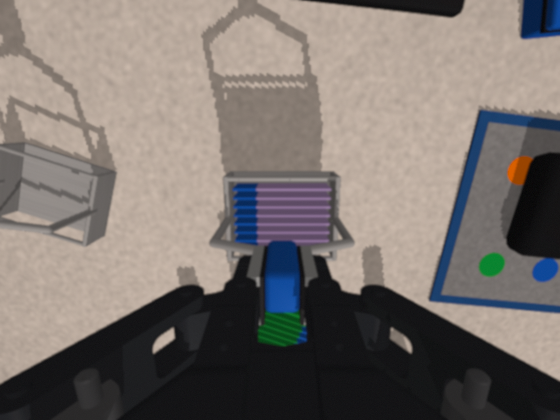

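```bash
python3 -m inch '{"translation":[[-20,0,0],[-45,0,0],[-75,0,0],[-105,0,0],[-135,0,0],[-160,0,0],[-167,0,0],[-167,0,0]],"twist":[[0,0,0],[0,0,0],[0,0,0],[0,0,0],[0,0,0],[0,0,0],[0,0,0],[0,0,0]]}'
python3 - <<'E'
from h import *
print(bot.sense()["contact_force"],rel((.589,.01,.310),np.radians(-.7)))
E
```

```text
time_s: 9.63
position: [0.5913, -0.3265, 0.3127]
tool_rot: [0.035, 0.709, 0.031, -0.703]
contact_force: [0.3, 0.4, -1.5]
opening: 0.174
[ 0.26880738  0.39820518 -1.51886232] [[1.0, -335.3, -28.7], (-1, [96.0, -0.6, 0.1]), (0, [-84.0, -0.1, -0.6]), (1, [96.0, -0.6, 0.1])]
```

```bash
python3 -m inch '{"translation":[[0,-10,-1],[0,-28,-2],[0,-50,-4],[0,-74,-6],[0,-98,-8],[0,-122,-10],[0,-146,-12],[0,-168,-14]],"twist":[[-3,0,0],[-8,0,0],[-13.5,0,0],[-19,0,0],[-25,0,0],[-31,0,0],[-37,0,0],[-42,0,0]]}'
python3 - <<'E'
from h import *
print(bot.sense()["contact_force"],rel((.589,.01,.310),np.radians(-.7)))
E
```

```text
time_s: 10.3
position: [0.5879, -0.156, 0.3078]
tool_rot: [0.286, 0.647, 0.284, -0.647]
contact_force: [-0.3, -0.3, -1.8]
opening: 0.174
[-0.2602615  -0.30631369 -1.84853768] [[-2.6, -111.2, -123.2], (-1, [138.3, -0.2, -0.1]), (0, [-41.7, 0.1, -0.2]), (1, [138.3, -0.2, -0.1])]
```

```bash
python3 -m inch '{"translation":[[-2,-15,-17],[-3,-31,-34],[-3,-47,-52],[-3,-63,-70],[-3,-80,-88],[-3,-95,-105],[-3,-107,-119],[-3,-111,-123]],"twist":[[-6,0,0],[-12,0,0],[-18,0,0],[-24,0,0],[-29,0,0],[-34,0,0],[-39,0,0],[-41.7,0,0]]}'
python3 -m inch '{"translation":[[0,0,0],[0,0,0]],"twist":[[0,0,0],[0,0,0]]}'
python3 - <<'E'
from h import *
print(bot.sense()["contact_force"],rel((.589,.01,.310),np.radians(-.7)))
for n in("wrist","scene","top"): cv2.imwrite(f"pics/{n}8.png",get_image(n))
E
```

```text
time_s: 10.97
position: [0.5871, 0.0128, 0.3066]
tool_rot: [-0.498, -0.501, -0.499, 0.503]
contact_force: [0.3, -0.7, -3.4]
opening: 0.173
time_s: 11.13
position: [0.5851, 0.0135, 0.3029]
tool_rot: [-0.496, -0.499, -0.501, 0.504]
contact_force: [0.3, -1.0, -1.9]
opening: 0.179
[ 0.30407669 -1.02618743 -1.9350841 ] [[-7.2, 3.9, 3.5], (-1, [-179.7, -0.9, 0.0]), (0, [0.3, 0.0, 0.6]), (1, [-179.7, -0.9, 0.0])]
```

View pics/wrist8.png

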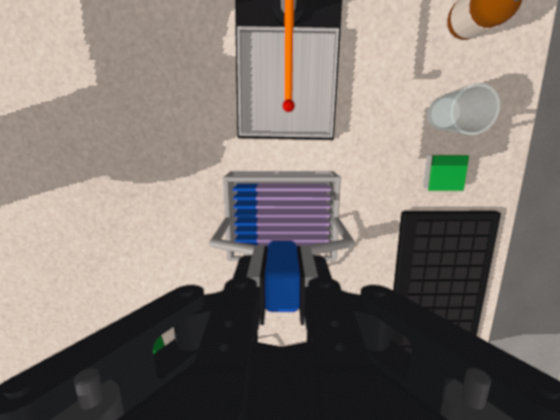

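View pics/scene8.png

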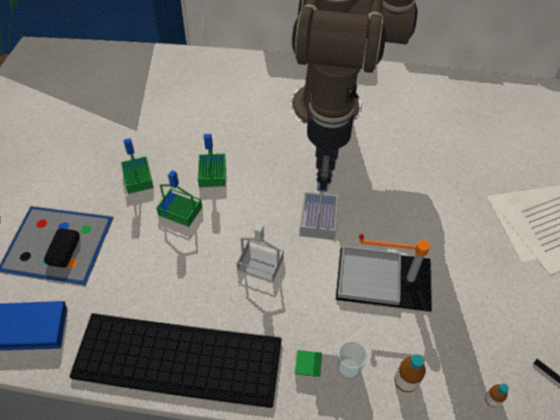

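```bash
python3 - <<'E'
from h import *
c=get_calibration("wrist");i=cv2.imread("pics/wrist8.png");h,s,v=[a.astype(int) for a in hsv(i)]
for b in blobs(((h<=3)|(h>=177))&(s>150)&(v>60)):print(b,plane(c,b[0],.158))
m=(h>=5)&(h<=14)&(s>150)&(v>60)
for r in(30,50,70,90):
    x=np.flatnonzero(m[r,270:310])+270;print(plane(c,(x.mean(),r),.142).round(4))
print(rel((.590,.012,.191),np.radians(-.7)))
E
```

```text
([288.0, 105.5], [283, 101, 11, 11, 96]) [0.59243679 0.1018822  0.158     ]
[0.5941 0.1692 0.142 ]
[0.5934 0.1524 0.142 ]
[0.5934 0.1351 0.142 ]
[0.5934 0.1173 0.142 ]
[[114.0, 4.2, -0.1], (-1, [-179.8, -0.5, 0.1]), (0, [0.2, 0.1, 0.3]), (1, [-179.8, -0.5, 0.1])]
```

```bash
python3 -m inch '{"translation":[[15,3,0],[35,6,0],[60,6,0],[85,6,0],[105,6,0],[113,6,0],[114,6,0],[114,6,0]],"twist":[[0,0,0],[0,0,0],[0,0,0],[0,0,0],[0,0,0],[0,0,0],[0,0,0],[0,0,0]]}'
python3 -m inch '{"translation":[[0,0,0],[0,0,0]],"twist":[[0,0,0],[0,0,0]]}'
python3 - <<'E'
from h import *
print(bot.sense()["contact_force"],rel((.592,.153,.191),np.radians(-.7)))
for n in("wrist","scene","top"): cv2.imwrite(f"pics/{n}9.png",get_image(n))
s=cv2.imread("pics/scene9.png");cv2.imwrite("pics/c9.png",cv2.resize(s[160:320,290:450],(600,600),interpolation=cv2.INTER_CUBIC))
E
```

```text
time_s: 11.95
position: [0.5919, 0.0114, 0.191]
tool_rot: [-0.496, -0.501, -0.499, 0.504]
contact_force: [0.3, 0.7, -0.6]
opening: 0.175
time_s: 12.12
position: [0.5935, 0.011, 0.1931]
tool_rot: [-0.497, -0.502, -0.498, 0.503]
contact_force: [-0.6, 0.4, -1.9]
opening: 0.175
[-0.58569063  0.43999424 -1.88441724] [[2.0, -2.9, -142.0], (-1, [-179.9, -0.2, 0.1]), (0, [0.1, 0.1, 0.1]), (1, [-179.9, -0.2, 0.1])]
```

View pics/wrist9.png

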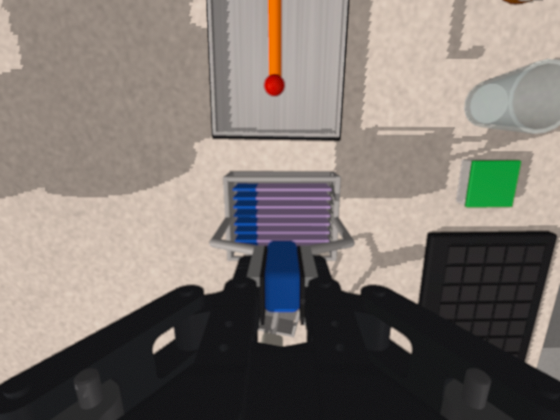

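View pics/c9.png

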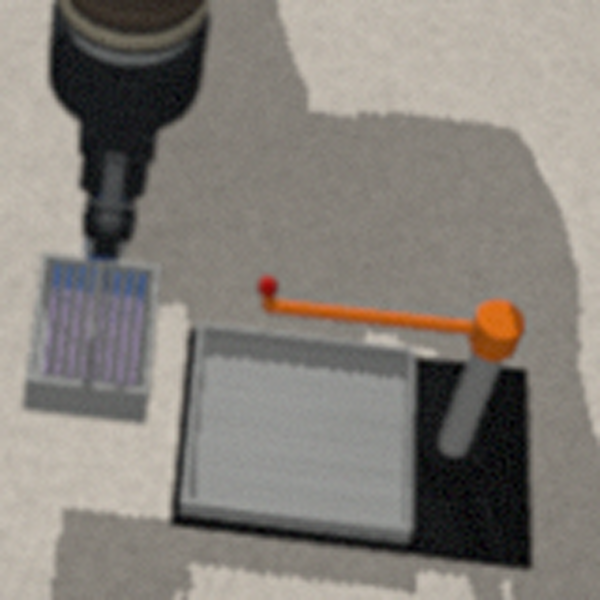

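```bash
python3 -m inch '{"translation":[[2,-2,-8],[2,-3,-20],[2,-3,-32],[2,-3,-44],[2,-3,-56],[2,-3,-66],[2,-3,-70],[2,-3,-70]],"twist":[[0,0,0],[0,0,0],[0,0,0],[0,0,0],[0,0,0],[0,0,0],[0,0,0],[0,0,0]]}'
python3 - <<'E'
from h import *
print(bot.sense()["contact_force"],rel((.592,.153,.191),np.radians(-.7)))
for n in("wrist","scene"): cv2.imwrite(f"pics/{n}10.png",get_image(n))
s=cv2.imread("pics/scene10.png");w=cv2.imread("pics/wrist10.png")
cv2.imwrite("pics/c10.png",np.hstack([cv2.resize(s[190:310,300:420],(400,400),interpolation=cv2.INTER_CUBIC),w[:400,80:480]]))
E
```

```text
time_s: 12.93
position: [0.5905, 0.0829, 0.1904]
tool_rot: [-0.498, -0.501, -0.499, 0.503]
contact_force: [0.3, 0.3, -2.0]
opening: 0.173
[ 0.34467724  0.25604106 -1.99655842] [[-0.7, 1.0, -70.1], (-1, [-179.7, -0.3, 0.1]), (0, [0.3, 0.1, 0.2]), (1, [-179.7, -0.3, 0.1])]
```

View pics/c10.png

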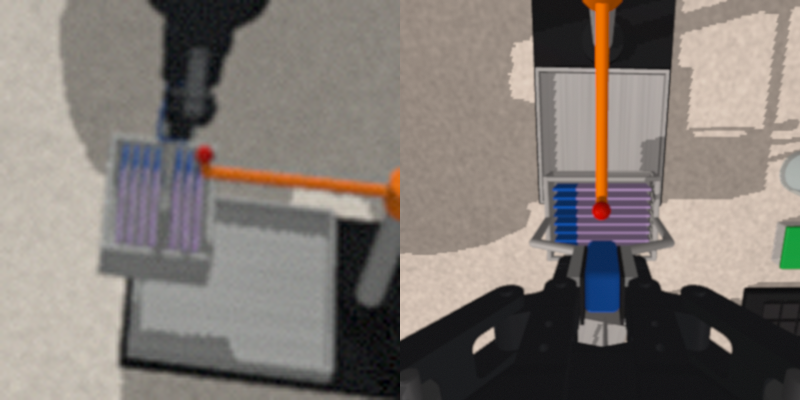

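```bash
python3 -m inch '{"translation":[[-1,1,-8],[-1,1,-18],[-1,1,-28],[-1,1,-38],[-1,1,-50],[-1,1,-62],[-1,1,-70],[-1,1,-70]],"twist":[[0,0,0],[0,0,0],[0,0,0],[0,0,0],[0,0,0],[0,0,0],[0,0,0],[0,0,0]]}'
python3 - <<'E'
from h import *
print(bot.sense()["contact_force"],rel((.592,.153,.161),np.radians(-.7)))
for n in("wrist","scene"): cv2.imwrite(f"pics/{n}11.png",get_image(n))
s=cv2.imread("pics/scene11.png");w=cv2.imread("pics/wrist11.png")
cv2.imwrite("pics/c11.png",np.hstack([cv2.resize(s[190:310,330:450],(400,400),interpolation=cv2.INTER_CUBIC),w[:400,80:480]]))
E
```

```text
time_s: 13.7
position: [0.592, 0.1538, 0.1912]
tool_rot: [-0.498, -0.501, -0.499, 0.503]
contact_force: [0.4, -0.6, -3.2]
opening: 0.172
[ 0.3595097  -0.57222165 -3.24969884] [[30.2, 0.1, 0.8], (-1, [-179.7, -0.3, 0.1]), (0, [0.3, 0.0, 0.2]), (1, [-179.7, -0.3, 0.1])]
```

View pics/c11.png

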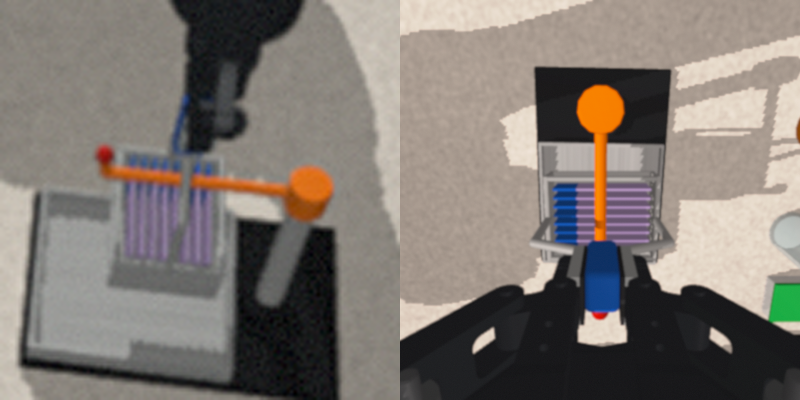

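```bash
python3 -m inch '{"translation":[[6,0,0],[12,0,0],[18,0,0],[23,0,0],[27,0,0],[28,0,0],[29,0,0],[29,0,0]],"twist":[[0,0,0],[0,0,0],[0,0,0],[0,0,0],[0,0,0],[0,0,0],[0,0,0],[0,0,0]]}'
python3 - <<'E'
from h import *
print(bot.sense()["contact_force"],bot.sense()["position"])
E
python3 -m inch '{"translation":[[1,0,0],[1.5,0,0],[1.5,0,0],[1.5,0,0]],"twist":[[0,0,0],[0,0,0],[0,0,0],[0,0,0]]}'
```

```text
time_s: 14.47
position: [0.5919, 0.1517, 0.1619]
tool_rot: [-0.498, -0.5, -0.499, 0.503]
contact_force: [-0.5, -0.7, -2.8]
opening: 0.172
[-0.46684166 -0.70005152 -2.82264976] [0.59185349 0.15174935 0.16192274]
time_s: 14.8
position: [0.5921, 0.1518, 0.1607]
tool_rot: [-0.498, -0.5, -0.499, 0.503]
contact_force: [-0.0, 0.3, -1.6]
opening: 0.171
```

Still bearing the weight; go down in 1–2 mm steps.

```bash
python3 -m inch '{"translation":[[1,0,0],[2,0,0],[2,0,0],[2,0,0]],"twist":[[0,0,0],[0,0,0],[0,0,0],[0,0,0]]}'
python3 -m inch '{"translation":[[1,0,0],[1.5,0,0],[1.5,0,0],[1.5,0,0]],"twist":[[0,0,0],[0,0,0],[0,0,0],[0,0,0]]}'
```

```text
time_s: 15.13
position: [0.5928, 0.1518, 0.1601]
tool_rot: [-0.498, -0.501, -0.498, 0.503]
contact_force: [-2.5, -0.0, 5.8]
opening: 0.173
time_s: 15.47
position: [0.5937, 0.1518, 0.1599]
tool_rot: [-0.499, -0.501, -0.498, 0.502]
contact_force: [-0.9, -0.9, 7.2]
opening: 0.173
```

```bash
python3 -m inch '{"translation":[[-0.5,0,0],[-0.5,0,0],[-0.5,0,0],[-0.5,0,0],[-0.5,0,0],[-0.5,0,0],[-0.5,0,0],[-0.5,0,0]],"twist":[[0,0,0],[0,0,0],[0,0,0],[0,0,0],[0,0,0],[0,0,0],[0,0,0],[0,0,0]]}' 55
python3 - <<'E'
from h import *
for n in("wrist","scene"): cv2.imwrite(f"pics/{n}12.png",get_image(n))
s=cv2.imread("pics/scene12.png");w=cv2.imread("pics/wrist12.png")
cv2.imwrite("pics/c12.png",np.hstack([cv2.resize(s[190:310,330:450],(400,400),interpolation=cv2.INTER_CUBIC),w[:400,80:480]]))
E
```

```text
time_s: 16.13
position: [0.5937, 0.1518, 0.1603]
tool_rot: [-0.499, -0.501, -0.498, 0.502]
contact_force: [0.1, 0.0, -0.3]
opening: 0.646
```

View pics/c12.png

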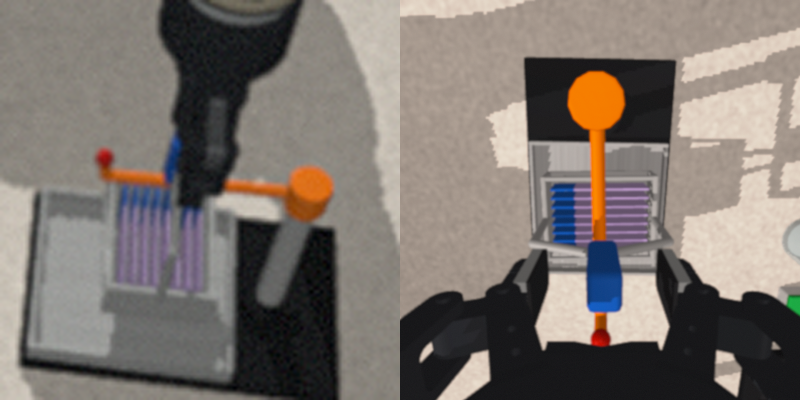

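Released and hanging, with the fingers clear of the grip. Next I lift straight up.

```bash
python3 -m inch '{"translation":[[-10,0,0],[-25,0,0],[-45,0,0],[-70,0,0],[-95,0,0],[-115,0,0],[-120,0,0],[-120,0,0]],"twist":[[0,0,0],[0,0,0],[0,0,0],[0,0,0],[0,0,0],[0,0,0],[0,0,0],[0,0,0]]}'
python3 -m inch '{"translation":[[0,0,30],[0,0,60],[0,0,90],[0,0,110],[0,0,110],[0,0,110],[0,0,110],[0,0,110]],"twist":[[0,0,0],[0,0,0],[0,0,0],[0,0,0],[0,0,0],[0,0,0],[0,0,0],[0,0,0]]}'
python3 - <<'E'
from h import *
for n in("wrist","scene","top"): cv2.imwrite(f"pics/{n}13.png",get_image(n))
s=cv2.imread("pics/scene13.png");w=cv2.imread("pics/wrist13.png")
cv2.imwrite("pics/c13.png",np.hstack([cv2.resize(s[190:310,330:450],(400,400),interpolation=cv2.INTER_CUBIC),w[:400,80:480]]))
E
```

```text
time_s: 16.9
position: [0.5952, 0.1524, 0.2835]
tool_rot: [0.5, 0.503, 0.496, -0.5]
contact_force: [-0.5, 0.2, 0.1]
opening: 0.646
time_s: 17.57
position: [0.594, 0.0434, 0.2828]
tool_rot: [0.5, 0.503, 0.497, -0.5]
contact_force: [0.1, -0.2, -0.0]
opening: 0.645
```

View pics/c13.png

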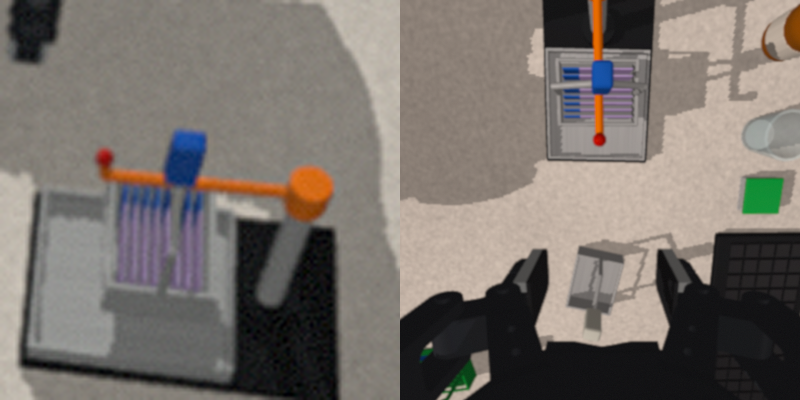

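View pics/scene13.png

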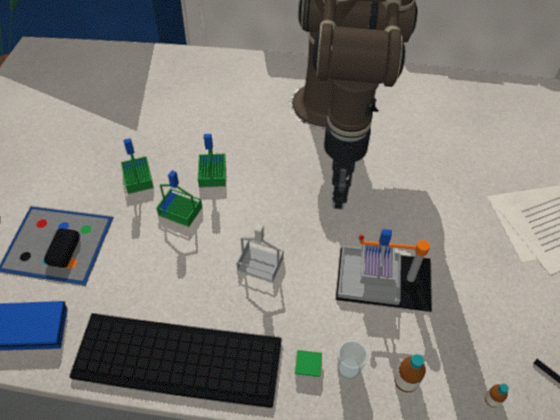

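```bash
python3 - <<'E'
from h import *
c=get_calibration("wrist");S=get_calibration("scene")
w=cv2.imread("pics/wrist13.png");s=cv2.imread("pics/scene13.png")
def bl(i):
    h,sa,v=[a.astype(int) for a in hsv(i)];return (h>=105)&(h<=125)&(sa>150)&(v>50)
W=[b for b in blobs(bl(w),40) if 250<b[0][0]<320 and b[0][1]<120];Q=[b for b in blobs(bl(s),30) if 370<b[0][0]<400 and 225<b[0][1]<255];print(W,Q)
X,e=tri([(c,W[0][0]),(S,Q[0][0])]);print("grip",X,e)
f=lambda p,z:plane(c,(80+p[0]-400,p[1]),z)[:2]
print("basket mid",np.mean([f(p,.08) for p in((560,66),(637,66),(637,122),(560,122))],0))
for n in("wrist",): 
    b=[b for b in blobs(bl(get_image(n)),40) if 250<b[0][0]<320 and b[0][1]<120];print(b)
print("scene white",[blobs(x) for x in []])
d=cv2.absdiff(s[225:285,225:290],cv2.imread("pics/scene0.png")[225:285,225:290]);print("empty diff",d.mean(),d.max())
h,sa,v=[a.astype(int) for a in hsv(w)];m=(h>=5)&(h<=14)&(sa>150)&(v>60)
a=[plane(c,(np.flatnonzero(m[r,265:300]).mean()+265,r),.142) for r in(20,35,50,110,125)];print(np.round(a,4))
E
```

```text
[([281.8, 76.4], [272, 61, 21, 33, 620]), ([250.6, 69.9], [243, 68, 15, 5, 69]), ([250.8, 76.5], [244, 75, 15, 4, 56])] [([385.1, 236.9], [380, 230, 11, 16, 133])]
grip [0.59589157 0.15078778 0.17071894] [2.0, 2.0]
basket mid [0.59272165 0.14889338]
[([281.3, 76.6], [271, 61, 21, 33, 613]), ([250.5, 69.9], [243, 68, 15, 5, 70]), ([250.5, 76.5], [244, 74, 14, 5, 55])]
scene white []
empty diff 6.177948717948718 19
[[0.5922 0.202  0.142 ]
 [0.5925 0.1905 0.142 ]
 [0.5924 0.1787 0.142 ]
 [0.5929 0.129  0.142 ]
 [0.5928 0.1158 0.142 ]]
```

```bash
python3 - <<'E'
from cell import bot
print(bot.sense()["contact_force"],bot.sense()["joint_vel"].round(3));print(bot.sign_off())
E
```

```text
[-0.34789449  0.14001208  0.25751476] [-0.004 -0.002 -0.003 -0.002  0.001 -0.001]
the job is handed in; nothing more can be done
None
```

I turned the hook over the tray, then hung the full rack (steel basket, lilac slides, blue grip) on it by its wire handle and let go. I handed in at about 18 s of the 64 s allowed.

**Hook:** After I turned it, its arm measured within about 1° of the tray's middle line, with the full rack still where it started. It still measured within about 2° after the rack was hung.

**Full rack:**
- **Place:** The centre is about 80 mm out from the post and 2 to 5 mm off the middle line. The middle of the grip is at z ≈ 171 mm; about 168 mm is expected when hung.
- **At rest:** Two pictures taken a moment apart showed it upright and still.
- **Released:** The force on the gripper dropped to about zero when I let go.

**Empty rack:** It looks the same in the first and last scene pictures. I compared the images and did not measure its position.

**Disagreements:**
- The two-view fits were off by up to about 3 mm.
- Estimates of where the hook arm lies across the tray differed by about 3 mm.
- When I set the rack down, I pressed on the hook with about 7 N for a moment before opening the gripper.

None of the checks I made failed, and the hand-in gave no verdict.

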